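# Zero the flip-cover scale

### The arm

A 7-joint arm with a two-finger parallel gripper is mounted at the origin on the work surface. World frame = base frame: x ahead of the robot, y to its left, z up, the work surface at z = 0. Lengths are in m, angles in rad, forces in N, time in s.
With the tool pointing down it reaches from about 0.4 to 0.85 m from the base axis. Payload 4.5 kg.
Tool frame: the origin (TCP) lies midway between the tips of the shut fingers; the grasp point (between the pads) lies 19 mm behind it; z points along the fingers, y is the direction in which the jaws open and shut (so a half turn about z gives the same grasp; the last joint's range is limited). The gripper opens to 88 mm and grips with 3 to 60 N. Pads are 18 mm wide; open, the fingers measure 123 mm over their backs; the gripper's body (75 mm by 187 mm) begins 45 mm behind the grasp point.
Start: joints at [1.377, 0.689, -0.195, 1.565, 0.157, 0.902, -0.215], TCP at [0.141, -0.609, 0.239] pointing down, gripper open.
Joint ranges: [-3.01, 3.01], [-0.46, 2.08], [-1.47, 1.51], [0.13, 2.56], [-1, 4.14], [0.04, 2.09], [-2.66, 2.66]. Speed limits (rad/s): [2.57, 2.57, 3.14, 3.14, 3.14, 3.14, 3.14].

### API

Orientations are given as a unit quaternion [x, y, z, w].
In Python, from plant import r gives the robot as it stands. The module is installed in compiled form; this text tells all that it offers.
- The arm moves only by the shell command python3 -m jog 'ROWS' [FORCE]. ROWS is JSON, a list of rows, each an object with "translation": the shift along the tool's x, y, z in units of 40 mm (1.0 is 40 mm), a list of three; "twist": the turn about the tool's z in units of 6 degrees (1.0 is 6 degrees); "claw": the opening in per cent of the stroke, from 0 (shut) to 100 (fully open). A call has 1 to 20 rows; each row shifts and turns the commanded pose from where the row before left it, along the tool's axes as they then stand; what a row does not reach is not made up. A row lasts 1/12 s, in which the tool goes at most 41.7 mm and 7.16 degrees, less where a joint would pass 70% of its speed; a pose out of reach is approached as far as the arm can. A call is refused whole if a number of a shift passes 1 or a number of a turn 1, either way. A call with a gripper value outside its range is refused whole. The fingers move at their own pace and stop on an object; FORCE is the grip in N (left out, the last holds). Time passes only in rows, so rows that do not move let the fingers close. It gives the time, the measured TCP pose, the force and the opening at its end, in the units of the state.
- r.get_state(): the state, without advancing time (a new reading comes with each control period).
- r.snapshot(name): name is "side" or "top"; returns a dict with "img" (480x640x3 uint8, red, green, blue), "fx", "fy", "cx", "cy" (pixels), "origin" and "rotation" of the camera in the world. Camera axes: x right, y up, looking along -z (the intrinsics and any distortion apply to the point x, -y, -z); pixel columns grow to the right and rows downward; lengths in m; the calibration is good to about 2 mm. A picture is of the moment at which its call begins. There is no depth.
- r.finish_job(): hands the job in, once; it reports no verdict.
Trained networks look in the newest picture that a camera, given by its name, has taken for a name from the list of things; names that differ only in an ending like _2 or _b are one class to them, and where a whole thing is asked for, a point or a joint stands for the part that bears it (a point fixed in the world has none). Each returns a list of dicts, best first, with "confidence" (0 to 1); they miss things now and then, are a little off and sometimes report something else, mostly with a low value. They report only what shows in the picture. A call takes as long as a camera call. They do not tell look-alikes from the thing itself.
- r.spot_in(label, camera): "rect" ([left, top, right, bottom] in pixels, round what is visible of it).
- r.spot_point(label, camera): "location" ([row, column] in pixels: a listed point, or the origin of a listed thing).
The state is a dict: "clock": time; "q": joint angles; "qd": joint speeds; "joint_torque": joint torques, N m; "tool_pos": TCP position; "eef_rot": TCP orientation; "contact_force": force on the tool from outside, world axes, zero at the start; "moment": the same for the moment, N m; "opening": opening from 0.0 (shut) to 1.0 (fully open).
Only numpy, scipy, OpenCV 4.12 (cv2) and the standard library are available. Lean on these libraries where they do the work, as an engineer would, in place of code of your own. Each camera call takes 0.05 s, during which the arm holds its last target. There are 200 camera calls.

### The job

Zero the small bench scale with its dish on the pan. Its clear cover fits too close for fingers, so take the palette knife from the tile, slip the thin blade into the notch at the cover's front edge, lever the cover up with it and swing the cover right back until it stands open; set the knife down flat on the tile again without dropping it. Press the long tare key with bare fingertips until it gives and hold it there for a moment, firmly but never leaning hard on it, and leave the dish, the two round keys, the pin vice, the brown knob and the jar as they are.

Things in the scene. Friction and masses are not known exactly. Their poses are not given: they have to be found in the camera images.
- scale: Grey bench scale standing fast on rubber feet, 175 deep (its x) x 130 wide (its y), flat deck 38 mm above the bench. Origin: centre of its underside, on the bench; its front (the keys, the notch) faces its own -x. Along the front of the deck lie one long white key (38 mm along y x 20 mm) and two round white keys (15 mm across, at x -63, y +20 and y +44 mm); behind them a display, then the round steel pan. Forces on the scale include those on its cover, keys and pan.
- cover_notch (a point): Middle of the mouth of the notch in the cover's front wall; moves with the cover. Shut, it lies at x -87.5, y 0, z 42 mm of the scale. The notch is 40 mm wide and 8 mm high (z 38 to 46 mm, open downward to the deck), through a wall 3 mm thick; behind it the space over the deck is clear for 60 mm except the keys and display, under 3 mm high.
- cover (a joint): Opening angle of the cover, rad: 0 shut, 1.57 upright, 1.85 its stop, leaning back. The cover is a clear plastic cap 170 deep x 126 wide x 30 mm high outside, walls 3 mm, 0.09 kg, hinged along the rear edge of the deck. It starts shut; the stiff friction hinge (0.18 N m) holds it at any angle, so it takes about 1.5 N at the notch to lift it, and it neither falls nor springs.
- cover_hinge (a point): Middle of the cover's hinge line, x +82.5, y 0, z 38 mm of the scale, 170 mm behind the notch; the hinge runs along the scale's y. Fixed to the scale.
- tare_key: The long tare key, the only oblong one, a membrane pad 20 mm (scale's x) x 38 mm (y), at x -63, y -34 mm of the scale, under the shut cover. Origin 2 mm below the deck; axes as the scale. Pressed straight down it yields with 5 N per mm and bottoms after 1.5 mm; it registers at 4 N held 0.3 s and is harmed over 20 N, or by the steel blade.
- tare_top (a point): Centre of the top face of the tare key, 40.5 mm above the bench, 2.5 mm proud of the deck.
- round_key_a: Round key, 15 mm across, at x -63, y +20 mm of the scale, as high as the tare key: not to be pressed (harmless below 2 N). Origin 2 mm below the deck.
- round_key_b: The other round key, the same, at x -63, y +44 mm of the scale.
- pan_top (a point): Centre of the top of the round steel pan (88 mm across), 44 mm above the bench, at x +30, y 0 mm of the scale.
- dish: Loose small aluminium weighing dish, 60 mm across, 13 mm high, 0.04 kg, standing on the middle of the pan. Origin: centre of its underside.
- rest_tile: White ceramic tile 150 x 150 x 8 mm lying fast on the bench as a rest for the tool. Origin: centre of its underside; top 8 mm above the bench.
- knife: Straight palette knife about 60 g lying flat on the tile, blade roughly away from the robot. Origin: centre of the underside of its wooden handle; x points along the blade. Handle 100 long (x -50 to +50) x 18 wide (y) x 16 mm high (z 0 to 16); the flat blade runs on from it at z 7 to 9 mm, 14 mm wide, 2 mm thick, rounded tip at x +145 mm. It balances at about x +20 mm.
- blade_tip (a point): End of the knife's blade, x +145, y 0, z 8 mm of the knife.
- pin_vice: Bystander: steel pin vice, 95 mm long, 13 mm thick, loose on the bench.
- brown_knob: Bystander: loose brown wooden drawer knob, 36 mm across, 31 mm high.
- bead_jar: Bystander: small closed glass jar, 48 mm across, 60 mm high.
Things that resemble listed ones, but are neither listed nor needed, are in the scene too. Of the things that look like the scale, the smaller one is meant. There is more than one size of the knife; the job needs the larger.

How it is judged:
On the way, in this order (a step that is already met when the one before it is completed fails the run):
1. the cover is levered up from shut by the knife, not by the fingers (value of joint cover between 0.08 and 0.6 rad and contact force between knife and scale above 0.3 N and contact force between the fingers and scale below 0.1 N), for 0.1 s.
2. the tare key, with the cover swung back, is pressed by the fingers, no knife in them, with at least 4 N for 0.3 s (value of joint cover above 1.3 rad and contact force between the fingers and tare_key above 4 N and contact force between the fingers and knife below 0.1 N), for 0.3 s.
At the end, for the whole second after the job is handed in: The cover stands open at 1.4 rad or more; the tare key is let go; the knife lies still and flat (within 0.12 rad) on the tile, the middle of its handle at least 15 mm inside the tile's edges; the dish stands upright on the pan, within 12 mm of its middle (value of joint cover above 1.4 rad and contact force between anything else and tare_key below 0.5 N and x of knife in the frame of rest_tile between -0.06 and 0.06 m and y of knife in the frame of rest_tile between -0.06 and 0.06 m and height (world z) of knife below 0.022 m and angle between knife's own x axis and vertical between 1.45 and 1.69 rad and linear speed of knife below 0.02 m/s and horizontal distance between dish and pan_top below 0.012 m and z of dish in the frame of pan_top below 0.004 m and angle between dish's own z axis and vertical below 0.1 rad); the robot touches nothing.
It fails at once if the tare key is pressed with more than 20 N (contact force between anything else and tare_key above 20 N).
It fails at once if a round key is pressed (over 2 N) (contact force between anything else and round_key_a above 2 N or contact force between anything else and round_key_b above 2 N).
It fails at once if the knife touches the tare key (contact force between knife and tare_key above 1 N).
It fails at once if the knife is let fall (by more than about 25 mm) (contact force between the fingers and knife below 0.01 N and linear speed of knife above 0.7 m/s).
It fails at once if the dish is shifted by more than 10 mm, or the pin vice, the brown knob or the jar by more than 15 mm (distance of dish from where it was at the start of the episode above 0.01 m or distance of any of pin_vice, brown_knob, bead_jar from where it was at the start of the episode above 0.015 m).
It also fails if it takes over 67 s, if anything falls off the work surface, if the arm or the gripper's body presses on something with over 40 N, if the wrist force passes 120 N, or if a joint passes its speed limit or range.

## Working session

There is one attempt and no reset: what is moved stays moved. The work goes in short steps, Python scripts to look and compute and a shell command to move; the robot and the scene stay as the last step left them, time stands still between calls to the robot, and variables do not carry over. Pictures are saved under pics/ and viewed, about 8 in all and at most 12, crops included, and the job is handed in when it is done.

```bash
mkdir -p pics
cat > h.py <<'E'
import numpy as np, cv2
from plant import r
from scipy.spatial.transform import Rotation as R
def snap(c):
    s=r.snapshot(c); s['n']=c; return s
def Rm(s):
    m=np.array(s['rotation'],float)
    return m if m.shape==(3,3) else R.from_quat(m).as_matrix()
def ray(s,row,col):
    d=np.array([(col-s['cx'])/s['fx'],-(row-s['cy'])/s['fy'],-1.0])
    return np.array(s['origin']),Rm(s)@d
def at_z(s,row,col,z):
    o,d=ray(s,row,col); return o+d*(z-o[2])/d[2]
def proj(s,p):
    c=Rm(s).T@(np.array(p)-s['origin']); return (s['cy']-s['fy']*c[1]/-c[2], s['cx']+s['fx']*c[0]/-c[2])
def save(s,name,crop=None,k=1):
    im=s['img'][:,:,::-1]
    if crop: a,b,c,d=crop; im=im[b:d,a:c]
    if k!=1: im=cv2.resize(im,None,fx=k,fy=k,interpolation=cv2.INTER_CUBIC)
    cv2.imwrite('pics/'+name,im)
E
python3 - <<'E'
from h import *
for c in('top','side'):
    s=snap(c); save(s,c+'0.png'); print(c,{k:v for k,v in s.items() if k!='img'})
    for l in('scale','knife','rest_tile','dish','pin_vice','brown_knob','bead_jar','tare_key'):
        print(l,[(np.round(d['rect']).tolist(),round(d['confidence'],2)) for d in r.spot_in(l,c)][:4])
    for l in('cover_notch','tare_top','pan_top','cover_hinge','blade_tip','knife','scale','rest_tile','dish'):
        print(l,[(np.round(d['location'],1).tolist(),round(d['confidence'],2)) for d in r.spot_point(l,c)][:4])
print(r.get_state())
E
```

```text
top {'fx': 553.1056400499849, 'fy': 553.1056400499849, 'cx': 315.1550893567004, 'cy': 232.180447229337, 'origin': array([0.4011658 , 0.06628494, 1.28632205]), 'rotation': array([-0.04519716,  0.04389478,  0.71274017, -0.69859281]), 'n': 'top'}
scale [([229.0, 164.0, 308.0, 254.0], 0.84), ([79.0, 116.0, 176.0, 235.0], 0.75)]
knife [([422.0, 168.0, 432.0, 249.0], 0.89), ([399.0, 313.0, 459.0, 322.0], 0.74)]
rest_tile [([390.0, 186.0, 467.0, 260.0], 0.75), ([421.0, 166.0, 431.0, 250.0], 0.54)]
dish []
pin_vice [([345.0, 174.0, 351.0, 210.0], 0.55), ([393.0, 189.0, 464.0, 260.0], 0.43), ([229.0, 168.0, 306.0, 254.0], 0.33)]
brown_knob [([174.0, 243.0, 188.0, 261.0], 0.54)]
bead_jar [([492.0, 272.0, 521.0, 288.0], 0.59)]
tare_key [([228.0, 166.0, 306.0, 253.0], 0.71)]
cover_notch [([245.0, 277.9], 0.9), ([223.5, 132.8], 0.74)]
tare_top [([175.0, 257.3], 0.24)]
pan_top [([159.3, 120.9], 0.95), ([196.5, 261.8], 0.73)]
cover_hinge [([190.3, 343.2], 0.6), ([174.6, 257.6], 0.59)]
blade_tip [([167.9, 428.7], 0.77), ([223.9, 427.1], 0.65), ([317.1, 401.0], 0.52)]
knife [([228.3, 425.7], 0.72), (
[... 1334 characters left out ...]
array([ 1.37682083,  0.6891368 , -0.19459047,  1.5653222 ,  0.15730521,
        0.90254408, -0.21515064]), 'qd': array([ 1.62132488e-03,  9.85223532e-05,  1.20509612e-03,  6.03346621e-04,
       -4.25174196e-04,  1.36966818e-04, -1.31434893e-03]), 'joint_torque': array([ 3.64046737e-04, -5.27483940e+01, -1.26680452e+00, -1.53741646e+01,
       -5.18832752e-02, -6.60861115e-04,  3.05656727e-05]), 'tool_pos': array([ 0.14114535, -0.60884686,  0.23871355]), 'eef_rot': array([ 9.93523483e-01,  1.13626972e-01, -6.01157323e-06, -1.21027862e-05]), 'contact_force': array([-0.00157096,  0.18045206, -0.13586023]), 'moment': array([-0.04082047,  0.00034949,  0.00740396]), 'opening': 0.9985998676721775}
```

View images.

View pics/top0.png

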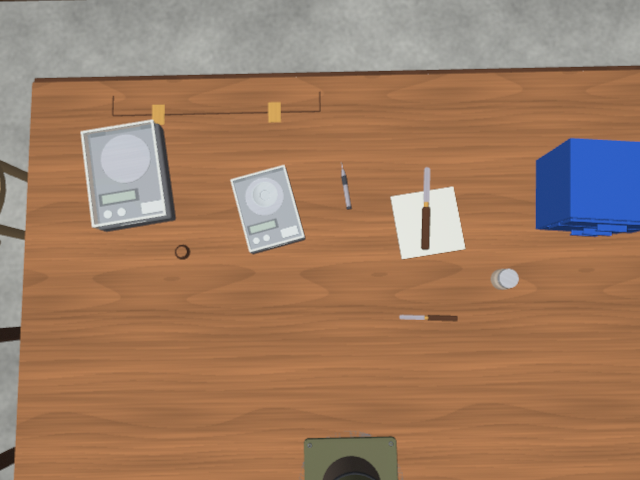

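View pics/side0.png

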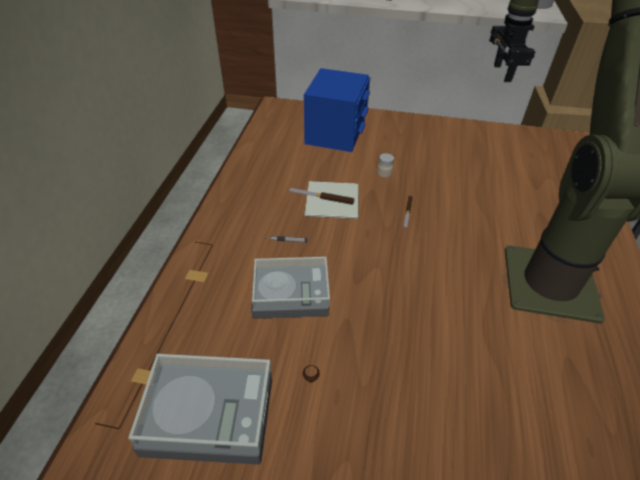

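Run:
```python
from h import *
s=snap('top'); 
P=lambda row,col,z:print((row,col),np.round(at_z(s,row,col,z),3))
P(245,277.9,.042);P(196.5,261.8,.044);P(174.6,257.6,.038);P(213.5,264.6,0.0)
print('scale2');P(223.5,132.8,.042);P(159.3,120.9,.044)
print('knife');P(167.9,428.7,.016);P(228.3,425.7,.008);P(222.3,427.3,0);P(317,401,.008);P(317.6,440.6,0)
P(252,346,0)
P(192,348,.006)
P(280,506,.03);P(252,181,.015)
print(R.from_quat(s['rotation']).as_matrix())
```

```text
(245, 277.9) [0.531 0.152 0.042]
(196.5, 261.8) [0.643 0.187 0.044]
(174.6, 257.6) [0.696 0.197 0.038]
(213.5, 264.6) [0.611 0.185 0.   ]
scale2
(223.5, 132.8) [0.587 0.481 0.042]
(159.3, 120.9) [0.737 0.511 0.044]
knife
(167.9, 428.7) [ 0.709 -0.203  0.016]
(228.3, 425.7) [ 0.567 -0.191  0.008]
(222.3, 427.3) [ 0.582 -0.197  0.   ]
(317, 401) [ 0.364 -0.125  0.008]
(317.6, 440.6) [ 0.361 -0.217  0.   ]
(252, 346) [ 0.516 -0.004  0.   ]
(192, 348) [ 0.657 -0.012  0.006]
(280, 506) [ 0.443 -0.362  0.03 ]
(252, 181) [0.522 0.378 0.015]
[[-1.98506169e-02  9.91862478e-01 -1.25756823e-01]
 [-9.99798156e-01 -2.00826807e-02 -5.77680262e-04]
 [-3.09851349e-03  1.25719972e-01  9.92060929e-01]]
```

The top view shows two scales: a large one at about (125,175) px and a small one at (267,210), which has the dish. There are also two knives: a long one on the tile at (426,210) and a short one on the bench at (428,318). I choose the small scale and the long knife, and check both in a crop and against the side camera.

```bash
cat >> h.py <<'E'
def yaw():
    x=R.from_quat(r.get_state()['eef_rot']).as_matrix()[:,0]; return np.degrees(np.arctan2(x[1],x[0]))
def go(p,y=None):
    "units needed: twist first, then translation in the turned tool frame"
    st=r.get_state(); y0=yaw(); y=y0 if y is None else y
    d=np.array(p)-st['tool_pos']; a=np.radians(y)
    tx=d[0]*np.cos(a)+d[1]*np.sin(a); ty=d[0]*np.sin(a)-d[1]*np.cos(a)
    print('clock',round(st['clock'],2),'yaw',round(y0,1),'twist',round((y0-y)/6,2),'trans',np.round(np.array([tx,ty,-d[2]])/.04,3))
E
python3 - <<'E'
from h import *
t=snap('top'); save(t,'crop1.png',(225,155,475,335),3)
s=snap('side')
P=lambda row,col,z:print((row,col),np.round(at_z(s,row,col,z),3))
P(199.7,335,.008);P(185.3,284,.016);P(284.2,326.4,.042);P(287,251.1,.038);P(283.5,277.6,.044)
k=np.array([.567,-.191]);d=np.array([.709,-.203])-k;d/=np.linalg.norm(d)
print(np.degrees(np.arctan2(d[1],d[0])),k+d*.03)
go([*(k+d*.03),.12],np.degrees(np.arctan2(d[1],d[0])))
E
```

```text
(199.7, 335) [ 0.571 -0.187  0.008]
(185.3, 284) [ 0.729 -0.211  0.016]
(284.2, 326.4) [0.532 0.155 0.042]
(287, 251.1) [0.702 0.197 0.038]
(283.5, 277.6) [0.643 0.179 0.044]
-4.830419958289944 [ 0.59689345 -0.19352621]
clock 1.95 yaw 13.1 twist 2.98 trans [ 10.478 -11.306   2.968]
```

View pics/crop1.png

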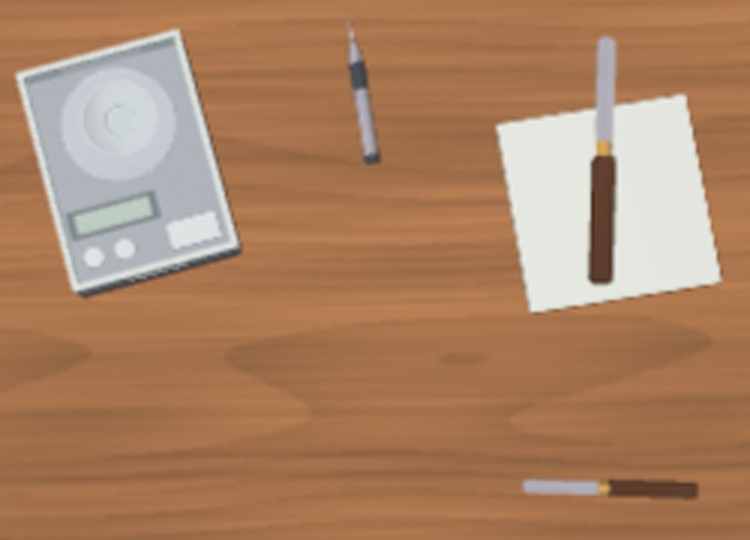

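The crop confirms the choice: small scale with dish, round keys at left and the oblong tare key at right. The long knife's handle runs (600,283)–(603,155) in the crop and its tip is at (606,38). Moving above it.

```bash
python3 -m jog '[{"translation":[0,0,0],"twist":1,"claw":50},{"translation":[0,0,0],"twist":1,"claw":50},{"translation":[0,0,0],"twist":1,"claw":50},{"translation":[0.65,-0.7,0.1],"twist":0,"claw":50},{"translation":[0.65,-0.7,0.1],"twist":0,"claw":50},{"translation":[0.65,-0.7,0.1],"twist":0,"claw":50},{"translation":[0.65,-0.7,0.1],"twist":0,"claw":50},{"translation":[0.65,-0.7,0.1],"twist":0,"claw":50},{"translation":[0.65,-0.7,0.1],"twist":0,"claw":50},{"translation":[0.65,-0.7,0.1],"twist":0,"claw":50},{"translation":[0.65,-0.7,0.1],"twist":0,"claw":50},{"translation":[0.65,-0.7,0.1],"twist":0,"claw":50},{"translation":[0.65,-0.7,0.1],"twist":0,"claw":50},{"translation":[0.65,-0.7,0.1],"twist":0,"claw":50},{"translation":[0.65,-0.7,0.1],"twist":0,"claw":50},{"translation":[0.65,-0.7,0.2],"twist":0,"claw":50},{"translation":[0.65,-0.7,0.4],"twist":0,"claw":50},{"translation":[0.65,-0.7,0.4],"twist":0,"claw":50},{"translation":[0,0,0.4],"twist":0,"claw":50}]'
python3 - <<'E'
from h import *
from h import *
s=snap('side'); save(s,'s2.png',(230,90,470,270),3)
t=snap('top'); 
P=lambda row,col,z:print((row,col),np.round(at_z(t,row,col,z),4))
P(155+283/3,225+600/3,.022);P(155+155/3,225+603/3,.022);P(155+219/3,225+601.5/3,.024);P(155+38/3,225+606/3,.016)
st=r.get_state(); print(st['tool_pos'],yaw(),proj(s,st['tool_pos']))
go([.597,-.1935,.011],-4.8)
E
```

```text
clock: 3.53
tool_pos: [0.574, -0.2144, 0.1343]
eef_rot: [0.999, -0.037, 0.004, -0.003]
contact_force: [2.3, 1.2, 0.3]
opening: 0.502
(249.33333333333331, 425.0) [ 0.5167 -0.1841  0.022 ]
(206.66666666666666, 426.0) [ 0.6158 -0.1909  0.022 ]
(228.0, 425.5) [ 0.5657 -0.1871  0.024 ]
(167.66666666666666, 427.0) [ 0.7096 -0.1986  0.016 ]
[ 0.56588897 -0.22076754  0.13222252] -4.673466199362586 (np.float64(157.77153087145842), np.float64(340.74826279130144))
clock 3.63 yaw -4.7 twist 0.02 trans [ 0.718 -0.744  3.031]
```

View pics/s2.png

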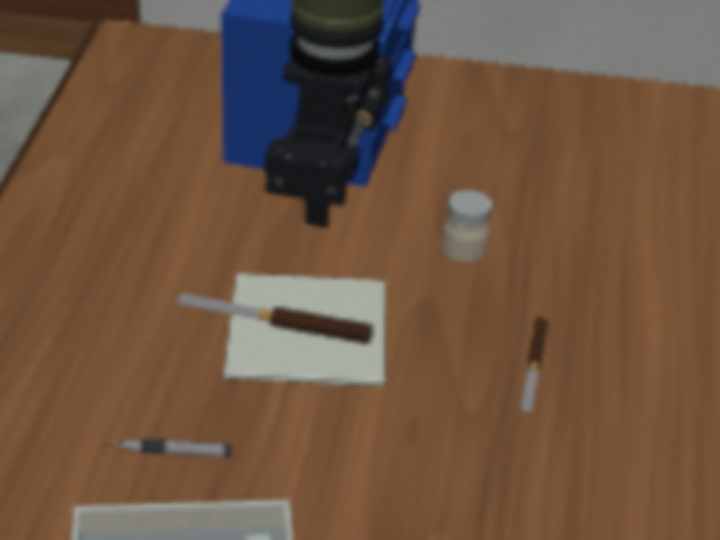

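The side crop shows the gripper above the tile, handle at about (320,325) in the crop, all clear. Descending to just above the knife.

```bash
python3 -m jog '[{"translation":[0.35,-0.35,0.3],"twist":0,"claw":50},{"translation":[0.35,-0.4,0.5],"twist":0,"claw":50},{"translation":[0,0,0.5],"twist":0,"claw":50},{"translation":[0,0,0.5],"twist":0,"claw":50},{"translation":[0,0,0.4],"twist":0,"claw":50},{"translation":[0,0,0],"twist":0,"claw":50},{"translation":[0,0,0],"twist":0,"claw":50}]'
python3 - <<'E'
from h import *
s=snap('side')
P=lambda row,col,z:print((row,col),np.round(at_z(s,row,col,z),4))
P(200.7,353.7,.016);P(195.3,320.7,.016);P(189.7,290,.016)
print(r.get_state()['tool_pos'],yaw())
go([.5965,-.189,.0125],-4.4)
E
```

```text
clock: 4.22
tool_pos: [0.5956, -0.1981, 0.0471]
eef_rot: [0.999, -0.044, -0.001, 0.0]
contact_force: [-0.3, -0.5, 0.2]
opening: 0.498
(200.7, 353.7) [ 0.5167 -0.1852  0.016 ]
(195.3, 320.7) [ 0.6139 -0.1886  0.016 ]
(189.7, 290) [ 0.707  -0.1944  0.016 ]
[ 0.59649139 -0.19808353  0.0478735 ] -5.040900688053903
clock 4.27 yaw -5.0 twist -0.11 trans [-0.017 -0.226  0.884]
```

```bash
python3 -m jog '[{"translation":[0,-0.22,0.3],"twist":-0.1,"claw":50},{"translation":[0,0,0.3],"twist":0,"claw":50},{"translation":[0,0,0.27],"twist":0,"claw":50},{"translation":[0,0,0],"twist":0,"claw":50},{"translation":[0,0,0],"twist":0,"claw":10},{"translation":[0,0,0],"twist":0,"claw":5},{"translation":[0,0,0],"twist":0,"claw":5},{"translation":[0,0,0],"twist":0,"claw":5},{"translation":[0,0,0],"twist":0,"claw":5},{"translation":[0,0,0],"twist":0,"claw":5},{"translation":[0,0,0],"twist":0,"claw":5},{"translation":[0,0,0],"twist":0,"claw":5}]' 58
python3 -m jog '[{"translation":[0,0,-0.1],"twist":0,"claw":5},{"translation":[0,0,-0.3],"twist":0,"claw":5},{"translation":[0,0,-0.5],"twist":0,"claw":5},{"translation":[0,0,-0.5],"twist":0,"claw":5},{"translation":[0,0,-0.5],"twist":0,"claw":5},{"translation":[0,0,-0.5],"twist":0,"claw":5},{"translation":[0,0,-0.5],"twist":0,"claw":5},{"translation":[0,0,0],"twist":0,"claw":5},{"translation":[0,0,0],"twist":0,"claw":5}]'
python3 - <<'E'
from h import *
t=snap('top'); save(t,'t3.png',(375,135,475,260),4)
s=snap('side');im=s['img'];save(s,'s3.png',(270,130,390,230),4)
a=cv2.imread('pics/t3.png');b=cv2.imread('pics/s3.png');b=cv2.copyMakeBorder(b,0,100,0,0,0) if b.shape[0]<500 else b
cv2.imwrite('pics/c3.png',cv2.resize(np.hstack([a,b]),(792,440)))
print(r.get_state(),yaw())
for c in('top','side'):
  for l in('blade_tip','knife'): print(c,l,[(np.round(d['location'],1).tolist(),round(d['confidence'],2)) for d in r.spot_point(l,c)][:3])
E
```

```text
clock: 5.27
tool_pos: [0.5975, -0.1882, 0.0124]
eef_rot: [0.999, -0.038, 0.0, 0.0]
contact_force: [-0.1, -0.7, 3.9]
opening: 0.198
clock: 6.02
tool_pos: [0.5979, -0.1879, 0.1294]
eef_rot: [0.999, -0.038, 0.001, 0.0]
contact_force: [-0.6, -0.6, -0.6]
opening: 0.195
{'clock': 6.1167, 'q': array([ 0.23215384,  0.82845583, -0.0022986 ,  1.66240779,  0.00263539,
        0.6522995 , -1.41796216]), 'qd': array([-9.02950948e-04,  1.72564162e-02, -7.82120906e-04,  4.59667444e-03,
        4.43527267e-05,  4.61049345e-04,  1.27667883e-03]), 'joint_torque': array([ 3.04147450e-02, -5.69357157e+01,  1.44401003e+00, -1.25529832e+01,
       -5.99782186e-03, -9.56457504e-02,  2.70879509e-04]), 'tool_pos': array([ 0.59643308, -0.18748434,  0.12732607]), 'eef_rot': array([ 9.99284055e-01, -3.78254026e-02, -7.60206600e-04, -1.96316131e-04]), 'contact_force': array([-0.34461032,  0.34471525, -0.62742209]), 'moment': array([ 0.04209896, -0.00702725,  0.0330992 ]), 'opening': 0.1988652348235824} -4.335492745302385
top blade_tip [([152.4, 436.7], 0.66), ([316.7, 399.9], 0.47)]
top knife [([218.1, 436.3], 0.88), ([214.0, 268.3], 0.51)]
side blade_tip [([154.6, 283.1], 0.77), ([228.7, 405.9], 0.45)]
side knife [([168.2, 338.3], 0.7)]
```

View pics/c3.png

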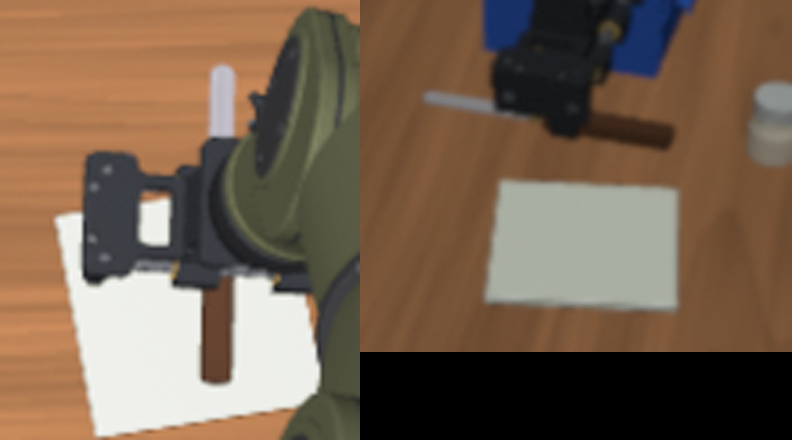

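The knife is held roughly level in both views, with the blade tip at (223,68) and (427,97) in the montage. Next: triangulate the tip and tighten the scale pose from the cover corners.

```bash
cat >> h.py <<'E'
def tri(ra,rb):
    (o1,d1),(o2,d2)=ra,rb; A=np.stack([d1,-d2],1); k=np.linalg.lstsq(A,o2-o1,rcond=None)[0]
    a,b=o1+d1*k[0],o2+d2*k[1]; return (a+b)/2,np.linalg.norm(a-b)
E
python3 - <<'E'
from h import *
t=snap('top');s=snap('side')
T=r.get_state()['tool_pos']
for a,b in(((152.4,436.7),(154.6,283.1)),((218.1,436.3),(168.2,338.3))):
    p,e=tri(ray(t,*a),ray(s,*b)); print('knife pt',np.round(p,4),'gap',round(e,4),'rel TCP',np.round(p-T,4))
# butt of handle, montage px -> image (792/880 scale .9; crop scale 4)
f=lambda x,y:(155,0)
# scale corners
C=[at_z(t,155+y/3,225+x/3,.068) for x,y in((17,74),(179,30),(238,247),(75,293))]
C=np.array(C)[:,:2]; print(np.round(C,4))
for i in range(4):
    d=C[(i+1)%4]-C[i]; print(round(np.linalg.norm(d),4),np.round(np.degrees(np.arctan2(d[1],d[0])),2))
print('cover centre',C.mean(0))
E
```

```text
knife pt [ 0.7183 -0.1957  0.1354] gap 0.0094 rel TCP [ 0.1216 -0.008   0.0082]
knife pt [ 0.5707 -0.1923  0.1177] gap 0.0072 rel TCP [-0.026  -0.0046 -0.0094]
[[0.6784 0.2546]
 [0.7097 0.1327]
 [0.5446 0.0912]
 [0.5129 0.2119]]
0.1258 -75.61
0.1703 -165.89
0.1248 104.71
0.171 14.44
cover centre [0.61139825 0.17260189]
```

Run:
```python
from h import *
go([.402,.119,.11],14.4)
```

```text
clock 6.42 yaw -4.3 twist -3.12 trans [-2.809 -8.638  0.429]
```

```bash
python3 -m jog '[{"translation":[0,0,0],"twist":-0.8,"claw":5},{"translation":[0,0,0],"twist":-0.8,"claw":5},{"translation":[0,0,0],"twist":-0.8,"claw":5},{"translation":[0,0,0],"twist":-0.72,"claw":5},{"translation":[-0.1,-0.3,0],"twist":0,"claw":5},{"translation":[-0.2,-0.6,0],"twist":0,"claw":5},{"translation":[-0.24,-0.75,0],"twist":0,"claw":5},{"translation":[-0.24,-0.75,0],"twist":0,"claw":5},{"translation":[-0.24,-0.75,0],"twist":0,"claw":5},{"translation":[-0.24,-0.75,0],"twist":0,"claw":5},{"translation":[-0.24,-0.75,0],"twist":0,"claw":5},{"translation":[-0.24,-0.75,0],"twist":0,"claw":5},{"translation":[-0.24,-0.75,0],"twist":0,"claw":5},{"translation":[-0.24,-0.75,0.1],"twist":0,"claw":5},{"translation":[-0.25,-0.7,0.1],"twist":0,"claw":5},{"translation":[-0.2,-0.5,0.1],"twist":0,"claw":5},{"translation":[-0.1,-0.3,0.1],"twist":0,"claw":5},{"translation":[-0.04,0,0],"twist":0,"claw":5},{"translation":[0,0,0],"twist":0,"claw":5},{"translation":[0,0,0],"twist":0,"claw":5}]'
python3 - <<'E'
from h import *
t=snap('top');s=snap('side'); 
save(t,'t4.png',(225,150,345,300),4);save(s,'s4.png',(240,220,440,340),4)
T=r.get_state()['tool_pos']; print(T,yaw(),r.get_state()['contact_force'])
b={}
for c in('top','side'):
  for l in('blade_tip','cover_notch'):
    b[c,l]=r.spot_point(l,c); print(c,l,[(np.round(d['location'],1).tolist(),round(d['confidence'],2)) for d in b[c,l]][:3])
E
```

```text
clock: 8.08
tool_pos: [0.4057, 0.1088, 0.112]
eef_rot: [0.992, 0.124, 0.0, 0.0]
contact_force: [0.3, 0.1, -0.9]
opening: 0.193
[0.40594098 0.10861602 0.11208038] 14.230727169914104 [ 0.28999737 -0.87282864 -0.09154416]
top blade_tip [([318.0, 401.6], 0.59), ([246.9, 284.7], 0.58)]
top cover_notch [([245.8, 275.2], 0.93), ([224.2, 133.0], 0.68)]
side blade_tip [([257.6, 333.1], 0.58)]
side cover_notch [([284.9, 323.1], 0.7), ([411.0, 261.6], 0.56), ([239.6, 288.4], 0.26)]
```

View pics/s4.png

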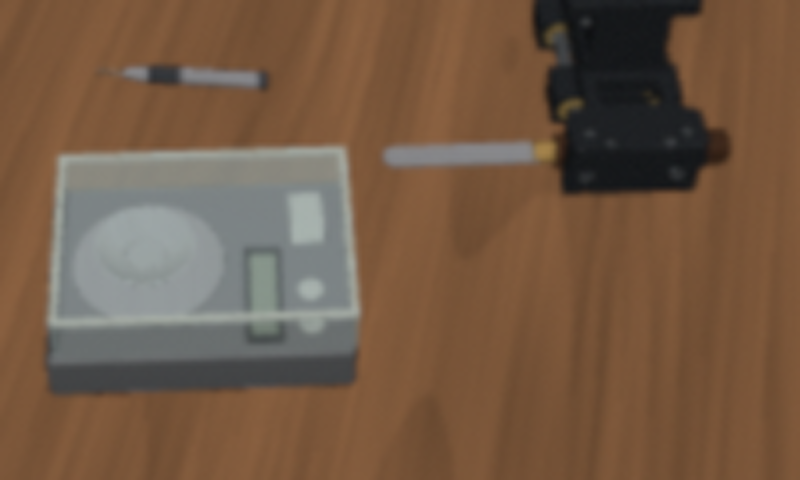

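View pics/t4.png

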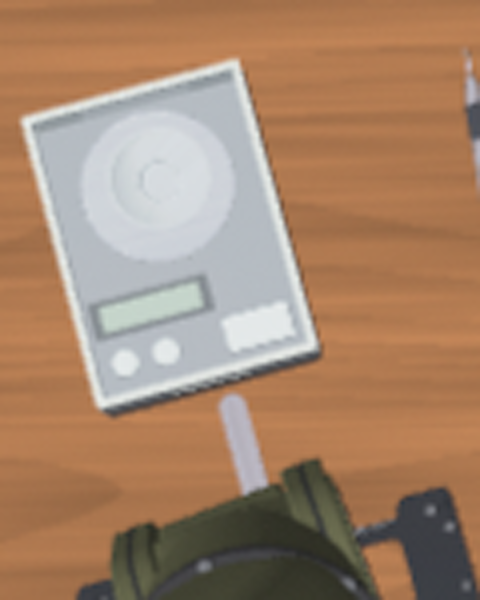

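The side crop has the blade tip at (384,157) and its root at (530,153); the top crop has the tip at (232,396), slightly right of the notch line. Comparing these with the expected projections.

Run:
```python
from h import *
t=snap('top');s=snap('side'); T=r.get_state()['tool_pos']; y=np.radians(yaw()); u=np.array([np.cos(y),np.sin(y),0])
for d in(.115,.025):
    p=T+u*d+[0,0,.0036]; print(d,np.round(p,4),'side',np.round(proj(s,p),1),'top',np.round(proj(t,p),1))
p,e=tri(ray(t,249.2,283),ray(s,259.3,336)); print('tip',p,e)
A=np.radians(14.4);N=np.array([.5297,.1518])
# blade line measured by top camera at z .116
a=at_z(t,249.2,283.2,.116);b=at_z(t,272.5,289.5,.116);d=a-b;print(a,b,'blade yaw',np.degrees(np.arctan2(d[1],d[0])))
ex=np.array([np.cos(A),np.sin(A)]);ey=np.array([-ex[1],ex[0]])
print('tip in notch frame',(a[:2]-N)@ex,(a[:2]-N)@ey)
for n in((245.8,275.2),(245,277.9)): q=at_z(t,*n,.042)[:2];print('notch',q,(q-N)@ey)
# heights from side: for pixels of tip with tip xy from TCP
for px in((259.3,336),(258.2,372.5)):
    o,dd=ray(s,*px)
    # intersect ray with vertical plane through knife axis
    nrm=np.array([-u[1],u[0],0]); k=nrm@(T-o)/(nrm@dd); q=o+k*dd; print('side',px,q-T,(q-T)@u)
```

```text
0.115 [0.5166 0.1379 0.1156] side [258.5 335.5] top [248.2 282.1]
0.025 [0.4294 0.1156 0.1156] side [257.4 375.4] top [289.2 293.2]
tip [0.51522058 0.13627853 0.11155654] 0.0006677106599428103
[0.51444655 0.13557916 0.116     ] [0.46473225 0.12288601 0.116     ] blade yaw 14.322873659892542
tip in notch frame -0.0188081897550614 -0.011917853063671028
notch [0.52969279 0.15795243] 0.005960937210647339
notch [0.53138762 0.15182654] -0.000393984883088873
side (259.3, 336) [0.11022878 0.02815325 0.001034  ] 0.1137672604636231
side (258.2, 372.5) [0.03044229 0.00777519 0.00126999] 0.03141952648528858
```

The knife is level (0.15°) and the tip lies 19 mm before the notch, 12 mm to its right. Correct sideways, lower, then check.

```bash
python3 -m jog '[{"translation":[0,-0.14,0.2],"twist":0,"claw":5},{"translation":[0,-0.14,0.4],"twist":0,"claw":5},{"translation":[0,0,0.4],"twist":0,"claw":5},{"translation":[0,0,0.4],"twist":0,"claw":5},{"translation":[0,0,0.2],"twist":0,"claw":5},{"translation":[0,0,0.2],"twist":0,"claw":5},{"translation":[0,0,0],"twist":0,"claw":5},{"translation":[0,0,0],"twist":0,"claw":5},{"translation":[0,0,0],"twist":0,"claw":5}]'
python3 - <<'E'
from h import *
t=snap('top');s=snap('side'); 
save(t,'t5.png',(235,210,335,285),4);save(s,'s5.png',(300,250,400,325),4)
a=cv2.imread('pics/t5.png');b=cv2.imread('pics/s5.png');cv2.imwrite('pics/c5.png',np.hstack([a,b]))
T=r.get_state()['tool_pos']; y=np.radians(yaw());u=np.array([np.cos(y),np.sin(y),0]);p=T+u*.115+[0,0,.003]
print(T,yaw(),r.get_state()['contact_force'],'tip exp',p,proj(t,p),proj(s,p))
E
```

```text
clock: 9.23
tool_pos: [0.4102, 0.1232, 0.0483]
eef_rot: [0.992, 0.125, -0.009, 0.001]
contact_force: [0.7, 0.2, -1.6]
opening: 0.2
[0.4103766  0.12314513 0.04855323] 14.373540617603698 [ 0.15048708 -0.5426497  -0.76807073] tip exp [0.52177686 0.15169303 0.05155323] (np.float64(248.82501816151822), np.float64(277.7104076770532)) (np.float64(281.14073071877874), np.float64(331.180222295342))
```

View pics/c5.png

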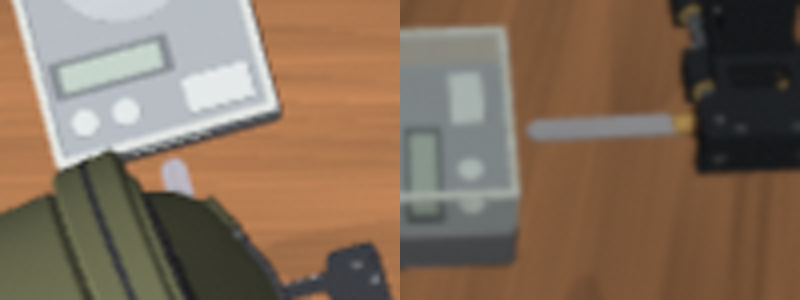

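Run:
```python
from h import *
st=r.get_state(); print(np.round(st['q'],3)); 
t=snap('top'); a=at_z(t,210+163/4-1,235+172/4,.0505)[:2]; A=np.radians(14.4);N=np.array([.5297,.1518]);ex=np.array([np.cos(A),np.sin(A)]);ey=np.array([-ex[1],ex[0]])
print('tip in notch frame',(a-N)@ex,(a-N)@ey)
```

```text
[-0.39   0.848 -0.012  2.268  0.171  0.043 -1.889]
tip in notch frame -0.009769918288874807 0.0018268323763097555
```

Joint 6 is at its limit (0.043): too close in at this height. Turning the knife about 20° relative to the scale puts the TCP further out; the 40 mm notch still takes the 14 mm blade.

```bash
python3 -m jog '[{"translation":[0,0,-0.5],"twist":0,"claw":5},{"translation":[0,0,0],"twist":0.85,"claw":5},{"translation":[0,0,0],"twist":0.85,"claw":5},{"translation":[0,0,0],"twist":0.85,"claw":5},{"translation":[0,0,0],"twist":0.85,"claw":5},{"translation":[0,-0.3,0],"twist":0,"claw":5},{"translation":[0,-0.4,0],"twist":0,"claw":5},{"translation":[0,0,0],"twist":0,"claw":5},{"translation":[0,0,0],"twist":0,"claw":5}]'
python3 - <<'E'
from h import *
go([.4113,.1607,.04],-6); print(r.get_state()['tool_pos'])
E
```

```text
clock: 10.13
tool_pos: [0.4139, 0.1525, 0.0682]
eef_rot: [0.999, -0.05, -0.008, 0.002]
contact_force: [-0.1, 0.6, -1.4]
opening: 0.201
clock 10.13 yaw -5.8 twist 0.03 trans [-0.086 -0.197  0.706]
[0.41391455 0.15248819 0.06823718]
```

```bash
cat >> h.py <<'E'
def go(p,y=None):
    st=r.get_state(); M=R.from_quat(st['eef_rot']).as_matrix(); y0=yaw(); y=y0 if y is None else y
    M=M@R.from_euler('z',y0-y,degrees=True).as_matrix()
    print('clock',round(st['clock'],2),'yaw',round(y0,1),'twist',round((y0-y)/6,2),'trans',np.round(M.T@(np.array(p)-st['tool_pos'])/.04,3),'toolx',np.round(M[:,0],3),'z',np.round(M[:,2],3),'q6',round(st['q'][5],3),'F',np.round(st['contact_force'],1))
E
python3 - <<'E'
from h import *
go([.4113,.1607,.04],-6);
E
```

```text
clock 10.13 yaw -5.8 twist 0.03 trans [-0.076 -0.201  0.706] toolx [ 0.994 -0.105 -0.015] z [-0.015 -0.004 -1.   ] q6 0.124 F [-0.1  0.6 -1.4]
```

```bash
python3 -m jog '[{"translation":[-0.07,-0.2,0.1],"twist":0,"claw":5},{"translation":[0,0,0.2],"twist":0,"claw":5},{"translation":[0,0,0.2],"twist":0,"claw":5},{"translation":[0,0,0.17],"twist":0,"claw":5},{"translation":[0,0,0],"twist":0,"claw":5},{"translation":[0,0,0],"twist":0,"claw":5},{"translation":[0,0,0],"twist":0,"claw":5}]'
python3 - <<'E'
from h import *
t=snap('top');s=snap('side'); 
save(t,'t6.png',(235,210,335,285),4);save(s,'s6.png',(300,250,400,325),4)
a=cv2.imread('pics/t6.png');b=cv2.imread('pics/s6.png');cv2.imwrite('pics/c6.png',np.hstack([a,b]))
st=r.get_state();T=st['tool_pos'];M=R.from_quat(st['eef_rot']).as_matrix();p=T+M@[.115,0,-.0024]
go([.4113,.1607,.0415]); print(T,'tip exp',p,proj(t,p),proj(s,p))
E
```

```text
clock: 10.72
tool_pos: [0.4113, 0.1587, 0.0411]
eef_rot: [0.999, -0.053, -0.008, 0.003]
contact_force: [-1.0, -0.2, -0.1]
opening: 0.2
clock 10.82 yaw -6.0 twist 0.0 trans [-0.01  -0.042 -0.001] toolx [ 0.994 -0.105 -0.015] z [-0.016 -0.005 -1.   ] q6 0.06 F [ 0.4  0.4 -0.9]
[0.41153384 0.15897445 0.04145275] tip exp [0.52591844 0.1468697  0.0420842 ] (np.float64(247.3593668574566), np.float64(280.11756371412554)) (np.float64(281.8892823760476), np.float64(329.68193379223663))
```

View pics/c6.png

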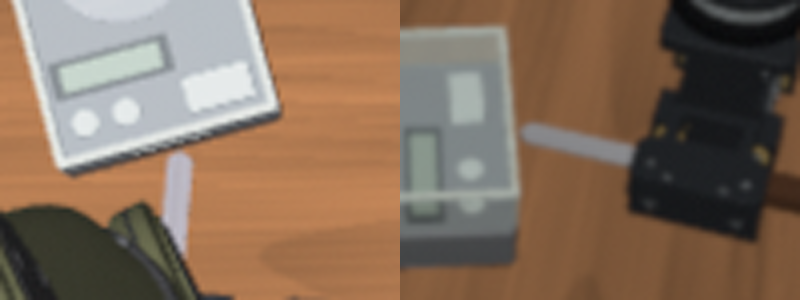

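Tip is at (180,152) in the top crop, about 6 mm before the front wall, and in the side crop it is at deck height. Sliding in along the scale's x.

```bash
python3 -m jog '[{"translation":[0.09,-0.04,0],"twist":0,"claw":5},{"translation":[0.09,-0.04,0],"twist":0,"claw":5},{"translation":[0.09,-0.04,0],"twist":0,"claw":5},{"translation":[0.09,-0.04,0],"twist":0,"claw":5},{"translation":[0,0,0],"twist":0,"claw":5},{"translation":[0,0,0],"twist":0,"claw":5}]'
python3 -m jog '[{"translation":[0.09,-0.04,0],"twist":0,"claw":5},{"translation":[0.11,-0.05,0],"twist":0,"claw":5},{"translation":[0,0,0],"twist":0,"claw":5},{"translation":[0,0,0],"twist":0,"claw":5},{"translation":[0,0,0],"twist":0,"claw":5}]'
python3 - <<'E'
from h import *
t=snap('top');s=snap('side'); 
save(t,'t7.png',(235,210,335,285),4);save(s,'s7.png',(300,250,400,325),4)
a=cv2.imread('pics/t7.png');b=cv2.imread('pics/s7.png');cv2.imwrite('pics/c7.png',np.hstack([a,b]))
go(r.get_state()['tool_pos']); print(r.get_state()['tool_pos'])
E
```

```text
clock: 11.32
tool_pos: [0.4268, 0.1641, 0.0411]
eef_rot: [0.999, -0.053, -0.008, 0.003]
contact_force: [-0.4, -0.5, -0.6]
opening: 0.202
clock: 11.73
tool_pos: [0.4347, 0.1667, 0.0409]
eef_rot: [0.999, -0.053, -0.008, 0.003]
contact_force: [-0.1, -0.3, -1.2]
opening: 0.195
clock 11.83 yaw -6.0 twist 0.0 trans [0. 0. 0.] toolx [ 0.994 -0.105 -0.016] z [-0.017 -0.005 -1.   ] q6 0.126 F [-0.2 -0.2  0.4]
[0.4344778  0.16663873 0.04087287]
```

View pics/c7.png

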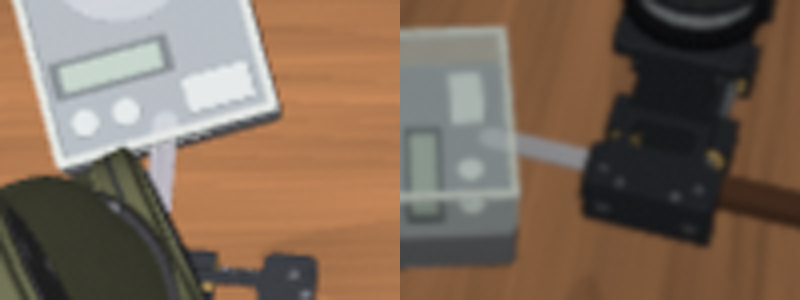

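The blade tip is now under the clear cover at (165,118) in the top crop, about 18 mm in and between the keys, with no contact force. Now lift along the cover's arc to about 0.35 rad.

```bash
python3 -m jog '[{"translation":[0.02,-0.008,-0.1],"twist":0,"claw":5},{"translation":[0.02,-0.006,-0.12],"twist":0,"claw":5},{"translation":[0.02,-0.006,-0.12],"twist":0,"claw":5},{"translation":[0.02,-0.006,-0.12],"twist":0,"claw":5},{"translation":[0.02,-0.006,-0.12],"twist":0,"claw":5},{"translation":[0.02,-0.006,-0.12],"twist":0,"claw":5},{"translation":[0.03,-0.01,-0.12],"twist":0,"claw":5},{"translation":[0.04,-0.014,-0.12],"twist":0,"claw":5},{"translation":[0.04,-0.014,-0.12],"twist":0,"claw":5},{"translation":[0.04,-0.014,-0.12],"twist":0,"claw":5},{"translation":[0.04,-0.014,-0.12],"twist":0,"claw":5},{"translation":[0.04,-0.014,-0.12],"twist":0,"claw":5},{"translation":[0.04,-0.014,-0.1],"twist":0,"claw":5},{"translation":[0,0,0],"twist":0,"claw":5},{"translation":[0,0,0],"twist":0,"claw":5}]' 60
python3 - <<'E'
from h import *
t=snap('top');s=snap('side'); save(t,'t8.png',(215,150,335,300),4);save(s,'s8.png',(220,160,420,340),4)
a=cv2.imread('pics/t8.png');b=cv2.imread('pics/s8.png');a=cv2.resize(a,(320,400));b=cv2.resize(b,(444,400));cv2.imwrite('pics/c8.png',np.hstack([a,b]))
go(r.get_state()['tool_pos']); print(r.get_state()['tool_pos'],r.get_state()['moment'],r.get_state()['opening'])
E
```

```text
clock: 13.08
tool_pos: [0.4526, 0.1709, 0.1017]
eef_rot: [0.999, -0.053, -0.007, 0.003]
contact_force: [-0.0, -0.6, -0.8]
opening: 0.2
clock 13.18 yaw -6.0 twist 0.0 trans [0. 0. 0.] toolx [ 0.994 -0.105 -0.015] z [-0.015 -0.005 -1.   ] q6 0.311 F [ 0.3 -0.5 -0.5]
[0.45223868 0.17078121 0.10145464] [ 0.07316453 -0.01365911 -0.00851789] 0.1953623480542307
```

View pics/c8.png

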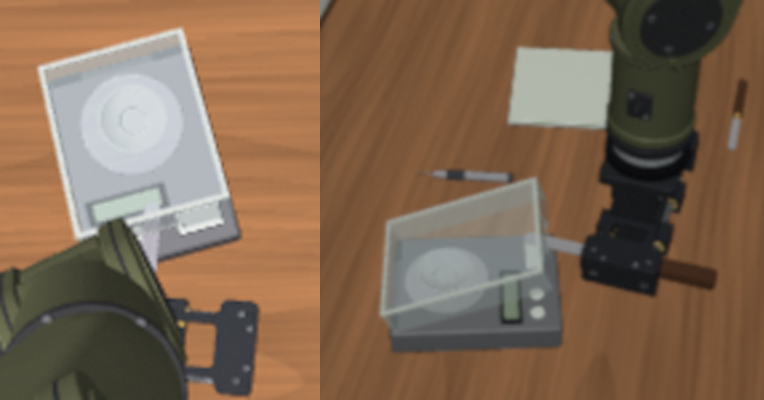

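The cover is lifted to about 0.35 rad on the blade with the knife unslipped; blade at (565,243) in the side half. Continue along the arc to about 1 rad.

```bash
python3 -m jog '[{"translation":[0.06,-0.024,-0.15],"twist":0,"claw":5},{"translation":[0.06,-0.024,-0.15],"twist":0,"claw":5},{"translation":[0.06,-0.024,-0.15],"twist":0,"claw":5},{"translation":[0.06,-0.024,-0.15],"twist":0,"claw":5},{"translation":[0.06,-0.024,-0.15],"twist":0,"claw":5},{"translation":[0.06,-0.024,-0.15],"twist":0,"claw":5},{"translation":[0.11,-0.04,-0.125],"twist":0,"claw":5},{"translation":[0.11,-0.04,-0.125],"twist":0,"claw":5},{"translation":[0.11,-0.04,-0.125],"twist":0,"claw":5},{"translation":[0.11,-0.04,-0.125],"twist":0,"claw":5},{"translation":[0.11,-0.04,-0.125],"twist":0,"claw":5},{"translation":[0.13,-0.047,-0.1],"twist":0,"claw":5},{"translation":[0.13,-0.047,-0.1],"twist":0,"claw":5},{"translation":[0.13,-0.047,-0.1],"twist":0,"claw":5},{"translation":[0.13,-0.047,-0.1],"twist":0,"claw":5},{"translation":[0.13,-0.047,-0.1],"twist":0,"claw":5},{"translation":[0,0,0],"twist":0,"claw":5},{"translation":[0,0,0],"twist":0,"claw":5}]' 60
python3 - <<'E'
from h import *
t=snap('top');s=snap('side'); save(t,'t9.png',(215,150,335,300),4);save(s,'s9.png',(220,130,420,340),4)
a=cv2.imread('pics/t9.png');b=cv2.imread('pics/s9.png');a=cv2.resize(a,(320,400));b=cv2.resize(b,(444,466))[:400];cv2.imwrite('pics/c9.png',np.hstack([a,b]))
go(r.get_state()['tool_pos']); print(r.get_state()['tool_pos'],r.get_state()['moment'],r.get_state()['opening'])
E
```

```text
clock: 14.68
tool_pos: [0.5186, 0.1877, 0.1815]
eef_rot: [0.999, -0.053, -0.007, 0.003]
contact_force: [0.8, 0.1, -2.3]
opening: 0.196
clock 14.78 yaw -6.0 twist 0.0 trans [0. 0. 0.] toolx [ 0.994 -0.105 -0.015] z [-0.016 -0.005 -1.   ] q6 0.641 F [ 0.  -0.1 -0.5]
[0.5176949  0.18745308 0.18128676] [ 0.04281656  0.00626925 -0.02921847] 0.19838434559489748
```

View pics/c9.png

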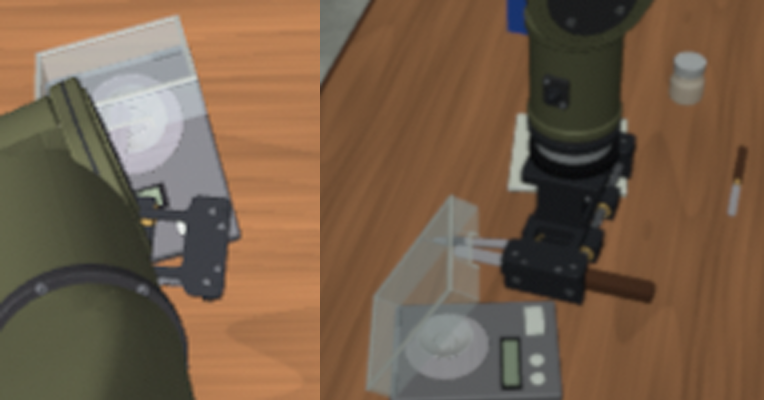

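The cover stands at about 1 rad with the blade under its front wall at (460,243) in the side half. Lower 25 mm off the wall edge and turn in line with the scale so the gripper body stays clear, then push the panel back with the blade tip.

```bash
python3 -m jog '[{"translation":[0,0,0.2],"twist":0,"claw":5},{"translation":[0,0,0.22],"twist":0,"claw":5},{"translation":[0,0,0.2],"twist":0,"claw":5},{"translation":[0,0.23,0],"twist":-0.85,"claw":5},{"translation":[0,0.23,0],"twist":-0.85,"claw":5},{"translation":[0,0.23,0],"twist":-0.85,"claw":5},{"translation":[0,0.23,0],"twist":-0.85,"claw":5},{"translation":[0,0,0],"twist":0,"claw":5},{"translation":[0,0,0],"twist":0,"claw":5}]' 60
cat >> h.py <<'E'
A=np.radians(14.4);EX=np.array([np.cos(A),np.sin(A),0]);EY=np.array([-EX[1],EX[0],0]);H=np.array([.695,.195,.038])
def tip():
    st=r.get_state();M=R.from_quat(st['eef_rot']).as_matrix();d=st['tool_pos']+M@[.115,0,-.0024]-H
    print('tip rel hinge',np.round([d@EX,d@EY,d[2]],4),'TCP',np.round(st['tool_pos'],4),'F',np.round(st['contact_force'],1),'yaw',round(yaw(),1),'clk',st['clock'])
E
python3 - <<'E'
from h import *
tip()
E
```

```text
clock: 15.53
tool_pos: [0.5179, 0.1503, 0.1559]
eef_rot: [0.992, 0.123, -0.009, 0.001]
contact_force: [0.8, -0.1, -0.2]
opening: 0.194
tip rel hinge [-0.0676  0.0003  0.1182] TCP [0.5179 0.1503 0.1559] F [ 0.8 -0.1 -0.2] yaw 14.2 clk 15.5333
```

```bash
python3 -m jog '[{"translation":[0.15,0,0],"twist":0,"claw":5},{"translation":[0.15,0,0],"twist":0,"claw":5},{"translation":[0.15,0,0],"twist":0,"claw":5},{"translation":[0.15,0,0],"twist":0,"claw":5},{"translation":[0.15,0,0],"twist":0,"claw":5},{"translation":[0.15,0,0],"twist":0,"claw":5},{"translation":[0.15,0,0],"twist":0,"claw":5},{"translation":[0.15,0,0],"twist":0,"claw":5},{"translation":[0.15,0,0],"twist":0,"claw":5},{"translation":[0.15,0,0],"twist":0,"claw":5},{"translation":[0.15,0,0],"twist":0,"claw":5},{"translation":[0.15,0,0],"twist":0,"claw":5},{"translation":[0.15,0,0],"twist":0,"claw":5},{"translation":[0.15,0,0],"twist":0,"claw":5},{"translation":[0.15,0,0],"twist":0,"claw":5},{"translation":[0.15,0,0],"twist":0,"claw":5},{"translation":[0.15,0,0],"twist":0,"claw":5},{"translation":[0,0,0],"twist":0,"claw":5}]' 60
python3 - <<'E'
from h import *
tip()
t=snap('top');s=snap('side'); save(t,'t10.png',(215,150,335,300),4);save(s,'s10.png',(220,130,420,340),4)
a=cv2.imread('pics/t10.png');b=cv2.imread('pics/s10.png');a=cv2.resize(a,(320,400));b=cv2.resize(b,(444,466))[:400];cv2.imwrite('pics/c10.png',np.hstack([a,b]))
print(r.get_state()['opening'])
E
```

```text
clock: 17.03
tool_pos: [0.6185, 0.1765, 0.1548]
eef_rot: [0.992, 0.125, -0.007, 0.001]
contact_force: [-0.9, -0.3, -0.5]
opening: 0.197
tip rel hinge [0.0364 0.0011 0.1175] TCP [0.6185 0.1765 0.1548] F [-0.9 -0.3 -0.5] yaw 14.4 clk 17.0333
0.19726307421098502
```

Picture limit reached, so I go on by measurement. Geometry puts the cover at about 1.65 rad. Push a little further, back off, and triangulate the notch point to verify.

```bash
python3 -m jog '[{"translation":[0.1,0,0],"twist":0,"claw":5},{"translation":[0.1,0,0],"twist":0,"claw":5},{"translation":[0,0,0],"twist":0,"claw":5},{"translation":[-0.15,0,0],"twist":0,"claw":5},{"translation":[-0.4,0,0],"twist":0,"claw":5},{"translation":[-0.5,0,0],"twist":0,"claw":5},{"translation":[-0.6,0,0],"twist":0,"claw":5},{"translation":[-0.6,0,0],"twist":0,"claw":5},{"translation":[-0.6,0,0],"twist":0,"claw":5},{"translation":[-0.5,0,0],"twist":0,"claw":5},{"translation":[-0.2,0,0],"twist":0,"claw":5},{"translation":[0,0,0],"twist":0,"claw":5},{"translation":[0,0,0],"twist":0,"claw":5}]' 60
python3 - <<'E'
from h import *
tip()
t=snap('top');s=snap('side')
for th in(1.5,1.65,1.75):
    n=H+EX*(-.17*np.cos(th)+.004*np.sin(th))+[0,0,.17*np.sin(th)+.004*np.cos(th)]
    print(th,'exp side',np.round(proj(s,n),1),'top',np.round(proj(t,n),1))
for c in('top','side'):
  for l in('cover_notch','blade_tip','knife'): print(c,l,[(np.round(d['location'],1).tolist(),round(d['confidence'],2)) for d in r.spot_point(l,c)][:4])
  print(c,'cover',[(np.round(d['rect'],0).tolist(),round(d['confidence'],2)) for d in r.spot_in('cover',c)][:3])
M=R.from_quat(r.get_state()['eef_rot']).as_matrix();T=r.get_state()['tool_pos']
for p in([.115,0,-.0024],[-.03,0,.0044]): q=T+M@p; print(proj(t,q),proj(s,q))
E
```

```text
clock: 18.22
tool_pos: [0.4885, 0.1433, 0.1576]
eef_rot: [0.992, 0.125, -0.007, 0.001]
contact_force: [0.1, 0.0, -0.3]
opening: 0.195
tip rel hinge [-0.0978  0.0013  0.1204] TCP [0.4885 0.1433 0.1576] F [ 0.1  0.  -0.3] yaw 14.4 clk 18.2167
1.5 exp side [234.8 251.2] top [159.4 250.6]
1.65 exp side [235.4 238.8] top [147.5 247.4]
1.75 exp side [236.5 230.8] top [140.1 245.5]
top cover_notch [([142.9, 242.9], 0.58), ([221.9, 135.3], 0.55)]
top blade_tip [([318.0, 399.0], 0.61)]
top knife [([318.8, 437.3], 0.58)]
top cover [([214.0, 127.0, 284.0, 180.0], 0.89), ([79.0, 120.0, 173.0, 227.0], 0.79)]
side cover_notch [([408.3, 262.9], 0.95), ([233.8, 231.8], 0.55)]
side blade_tip [([249.7, 293.8], 0.89), ([225.5, 406.5], 0.54), ([234.6, 233.7], 0.42)]
side knife [([252.8, 358.7], 0.53)]
side cover [([128.0, 354.0, 272.0, 453.0], 0.91), ([218.0, 221.0, 256.0, 312.0], 0.9)]
(np.float64(207.04922234341865), np.float64(264.14902210436264)) (np.float64(250.68659896503428), np.float64(295.83997515942616))
(np.float64(274.8200614922721), np.float64(282.5209010358184)) (np.float64(250.1955279601881), np.float64(362.8554864435489))
```

The notch is seen at top (143,243) and side (234,232), which matches about 1.72 rad, so the cover is open. Now carry the knife back to its place on the tile.

Run:
```python
from h import *
go([.5965,-.189,.06],-4.4)
```

```text
clock 18.72 yaw 14.4 twist 3.13 trans [3.395 8.049 2.423] toolx [ 0.997 -0.077 -0.016] z [-0.016 -0.005 -1.   ] q6 0.51 F [-0.  -0.3 -1.3]
```

```bash
python3 -m jog '[{"translation":[0,0,0],"twist":0.8,"claw":5},{"translation":[0,0,0],"twist":0.8,"claw":5},{"translation":[0,0,0],"twist":0.8,"claw":5},{"translation":[0,0,0],"twist":0.73,"claw":5},{"translation":[0.1,0.3,0],"twist":0,"claw":5},{"translation":[0.2,0.6,0],"twist":0,"claw":5},{"translation":[0.3,0.75,0],"twist":0,"claw":5},{"translation":[0.3,0.75,0],"twist":0,"claw":5},{"translation":[0.3,0.75,0],"twist":0,"claw":5},{"translation":[0.3,0.75,0],"twist":0,"claw":5},{"translation":[0.35,0.75,0],"twist":0,"claw":5},{"translation":[0.35,0.75,0],"twist":0,"claw":5},{"translation":[0.35,0.75,0],"twist":0,"claw":5},{"translation":[0.35,0.75,0.2],"twist":0,"claw":5},{"translation":[0.3,0.6,0.4],"twist":0,"claw":5},{"translation":[0.15,0.4,0.5],"twist":0,"claw":5},{"translation":[0.05,0.1,0.5],"twist":0,"claw":5},{"translation":[0,0,0.5],"twist":0,"claw":5},{"translation":[0,0,0.3],"twist":0,"claw":5},{"translation":[0,0,0],"twist":0,"claw":5}]' 60
python3 -m jog '[{"translation":[0,0,0],"twist":0,"claw":5},{"translation":[0,0,0],"twist":0,"claw":5}]'
python3 - <<'E'
from h import *
go([.5965,-.189,.014],-4.4); print(r.get_state()['tool_pos'])
t=snap('top');s=snap('side')
M=R.from_quat(r.get_state()['eef_rot']).as_matrix();T=r.get_state()['tool_pos']
for p in([.115,0,-.0024],[-.03,0,.0044]): q=T+M@p; print(proj(t,q),proj(s,q))
for c in('top','side'):
  for l in('blade_tip','knife'): print(c,l,[(np.round(d['location'],1).tolist(),round(d['confidence'],2)) for d in r.spot_point(l,c)][:3])
print(at_z(t,222.7,427.9,.008))
E
```

```text
clock: 20.38
tool_pos: [0.5946, -0.1863, 0.0582]
eef_rot: [0.999, -0.038, -0.011, 0.002]
contact_force: [-0.8, 0.1, -1.6]
opening: 0.2
clock: 20.55
tool_pos: [0.5975, -0.1868, 0.062]
eef_rot: [0.999, -0.038, -0.007, 0.003]
contact_force: [-0.4, -0.5, -0.4]
opening: 0.198
clock 20.55 yaw -4.4 twist 0.01 trans [-0.004  0.05   1.201] toolx [ 0.997 -0.077 -0.014] z [-0.015 -0.005 -1.   ] q6 0.558 F [-0.4 -0.5 -0.4]
[ 0.59750779 -0.18675186  0.06201097]
(np.float64(161.4251099969382), np.float64(429.8185062032894)) (np.float64(176.26436918260163), np.float64(287.7770311466167))
(np.float64(225.08707118909567), np.float64(427.41619342160675)) (np.float64(186.77512236676444), np.float64(336.7449368993836))
top blade_tip [([164.6, 427.3], 0.75), ([314.2, 399.5], 0.63)]
top knife [([224.8, 427.2], 0.8), ([316.5, 440.2], 0.7)]
side blade_tip [([175.0, 283.8], 0.65), ([228.3, 406.2], 0.43)]
side knife [([186.8, 333.3], 0.68), ([207.1, 412.2], 0.65)]
[ 0.5801775 -0.1964227  0.008    ]
```

```bash
python3 -m jog '[{"translation":[0,0.05,0.3],"twist":0,"claw":5},{"translation":[0,0,0.3],"twist":0,"claw":5},{"translation":[0,0,0.3],"twist":0,"claw":5},{"translation":[0,0,0.2],"twist":0,"claw":5},{"translation":[0,0,0.06],"twist":0,"claw":5},{"translation":[0,0,0],"twist":0,"claw":5},{"translation":[0,0,0],"twist":0,"claw":5},{"translation":[0,0,0],"twist":0,"claw":5}]'
python3 -m jog '[{"translation":[0,0,0.05],"twist":0,"claw":5},{"translation":[0,0,0],"twist":0,"claw":5},{"translation":[0,0,0],"twist":0,"claw":5}]'
```

```text
clock: 21.52
tool_pos: [0.596, -0.1893, 0.0145]
eef_rot: [0.999, -0.038, -0.008, 0.003]
contact_force: [0.3, -0.4, -0.6]
opening: 0.195
clock: 21.77
tool_pos: [0.5959, -0.1894, 0.0127]
eef_rot: [0.999, -0.038, -0.008, 0.003]
contact_force: [0.8, -0.1, 1.0]
opening: 0.197
```

```bash
python3 -m jog '[{"translation":[0,0,0.01],"twist":0,"claw":22},{"translation":[0,0,0],"twist":0,"claw":26},{"translation":[0,0,0],"twist":0,"claw":35},{"translation":[0,0,0],"twist":0,"claw":45},{"translation":[0,0,0],"twist":0,"claw":45},{"translation":[0,0,-0.3],"twist":0,"claw":45},{"translation":[0,0,-0.6],"twist":0,"claw":45},{"translation":[0,0,-0.9],"twist":0,"claw":45},{"translation":[0,0,-0.9],"twist":0,"claw":45},{"translation":[0,0,-0.8],"twist":0,"claw":45},{"translation":[0,0,0],"twist":0,"claw":45},{"translation":[0,0,0],"twist":0,"claw":45}]'
python3 - <<'E'
from h import *
t=snap('top');s=snap('side')
for c in('top','side'):
  for l in('blade_tip','knife','tare_top','tare_key','cover_notch','dish'): print(c,l,[(np.round(d['location'],1).tolist(),round(d['confidence'],2)) for d in r.spot_point(l,c)][:3])
K=H+EX*(-.1455)+EY*(-.034); K[2]=.0405
print('tare exp',K,proj(t,K),proj(s,K))
S=lambda row,col,z:at_z(s,row,col,z)
# tare centre from first crops, top cam
print('tare top-crop',at_z(t,155+230/3,225+194/3,.0405))
print('tare side crop s4',at_z(s,220+218/4,240+306.5/4,.0405))
go([K[0],K[1],.15],14.4)
E
```

```text
clock: 22.77
tool_pos: [0.5995, -0.1891, 0.1552]
eef_rot: [0.999, -0.039, -0.005, 0.003]
contact_force: [0.0, -1.0, -0.4]
opening: 0.449
top blade_tip [([315.8, 398.8], 0.77), ([168.2, 425.9], 0.69)]
top knife [([316.8, 439.4], 0.78), ([229.8, 424.9], 0.55)]
top tare_top [([232.4, 288.9], 0.43)]
top tare_key [([231.3, 288.9], 0.61), ([219.9, 428.5], 0.59)]
top cover_notch [([221.9, 133.4], 0.78), ([144.4, 244.0], 0.72)]
top dish [([196.0, 264.3], 0.75)]
side blade_tip [([188.9, 285.7], 0.9), ([379.0, 309.4], 0.35), ([299.5, 317.7], 0.33)]
side knife [([204.8, 336.7], 0.78), ([206.3, 409.2], 0.49)]
side tare_top [([273.2, 314.2], 0.62)]
side tare_key [([275.3, 317.8], 0.52), ([295.8, 287.6], 0.32)]
side cover_notch [([406.3, 263.8], 0.87), ([236.3, 234.5], 0.84)]
side dish [([188.3, 285.0], 0.44)]
tare exp [0.56252661 0.12588379 0.0405    ] (np.float64(231.20033386791056), np.float64(289.2094880004401)) (np.float64(273.1740611171733), np.float64(316.1796534315138))
tare top-crop [0.5614379  0.12486048 0.0405    ]
tare side crop s4 [0.56065057 0.1297249  0.0405    ]
clock 23.47 yaw -4.4 twist -3.13 trans [ 1.098 -7.836  0.028] toolx [ 0.968  0.249 -0.017] z [-0.016 -0.005 -1.   ] q6 0.734 F [-0.9  0.5  0.4]
```

The knife is back on the tile, clear of the fingers. Tare key estimates agree within 4 mm. Shut the fingers and go above it.

```bash
python3 -m jog '[{"translation":[0,0,0],"twist":-0.8,"claw":0},{"translation":[0,0,0],"twist":-0.8,"claw":0},{"translation":[0,0,0],"twist":-0.8,"claw":0},{"translation":[0,0,0],"twist":-0.73,"claw":0},{"translation":[0.05,-0.4,0],"twist":0,"claw":0},{"translation":[0.1,-0.7,0],"twist":0,"claw":0},{"translation":[0.1,-0.8,0],"twist":0,"claw":0},{"translation":[0.1,-0.8,0],"twist":0,"claw":0},{"translation":[0.1,-0.8,0],"twist":0,"claw":0},{"translation":[0.1,-0.8,0.2],"twist":0,"claw":0},{"translation":[0.1,-0.8,0.2],"twist":0,"claw":0},{"translation":[0.1,-0.8,0.3],"twist":0,"claw":0},{"translation":[0.1,-0.8,0.3],"twist":0,"claw":0},{"translation":[0.1,-0.6,0.3],"twist":0,"claw":0},{"translation":[0.1,-0.34,0.3],"twist":0,"claw":0},{"translation":[0.05,0,0.3],"twist":0,"claw":0},{"translation":[0,0,0],"twist":0,"claw":0},{"translation":[0,0,0],"twist":0,"claw":0},{"translation":[0,0,0],"twist":0,"claw":0}]' 30
python3 - <<'E'
from h import *
go([.5622,.1262,.043],14.4); st=r.get_state();print(st['tool_pos'],st['opening'])
E
```

```text
clock: 25.05
tool_pos: [0.5639, 0.1158, 0.0757]
eef_rot: [0.992, 0.123, -0.008, 0.002]
contact_force: [-1.6, 0.6, -0.1]
opening: 0.002
clock 25.05 yaw 14.2 twist -0.04 trans [ 0.036 -0.263  0.815] toolx [ 0.968  0.249 -0.017] z [-0.016 -0.006 -1.   ] q6 0.476 F [-1.6  0.6 -0.1]
[0.56391966 0.1158353  0.07566263] 0.0020968653020930466
```

```bash
python3 -m jog '[{"translation":[0.03,-0.26,0.1],"twist":-0.04,"claw":0},{"translation":[0,0,0.3],"twist":0,"claw":0},{"translation":[0,0,0.25],"twist":0,"claw":0},{"translation":[0,0,0.12],"twist":0,"claw":0},{"translation":[0,0,0],"twist":0,"claw":0},{"translation":[0,0,0],"twist":0,"claw":0},{"translation":[0,0,0],"twist":0,"claw":0},{"translation":[0,0,0],"twist":0,"claw":0}]'
python3 - <<'E'
from h import *
F=[]
for _ in range(6):
    t=snap('top'); F.append(r.get_state()['contact_force'])
print(np.round(F,2))
go([.5622,.1262,.0405],14.4); st=r.get_state();print(st['tool_pos'],st['opening'])
E
```

```text
clock: 25.72
tool_pos: [0.5619, 0.128, 0.0447]
eef_rot: [0.992, 0.127, -0.008, 0.001]
contact_force: [-0.8, 0.1, -0.0]
opening: 0.01
[[-0.02  0.04 -0.4 ]
 [-0.08 -0.66  0.32]
 [-0.58 -0.34 -0.11]
 [ 0.05 -0.23  0.11]
 [-0.14 -0.9   0.46]
 [ 0.26 -0.1   0.61]]
clock 26.02 yaw 14.6 twist 0.03 trans [0.001 0.05  0.103] toolx [ 0.968  0.249 -0.017] z [-0.016 -0.005 -1.   ] q6 0.418 F [ 0.3 -0.1  0.6]
[0.56174039 0.12816381 0.04461978] 0.004035107818306783
```

```bash
python3 -m jog '[{"translation":[0,0.05,0.04],"twist":0,"claw":0},{"translation":[0,0,0.04],"twist":0,"claw":0},{"translation":[0,0,0],"twist":0,"claw":0},{"translation":[0,0,0],"twist":0,"claw":0},{"translation":[0,0,0],"twist":0,"claw":0}]'
python3 -m jog '[{"translation":[0,0,0.015],"twist":0,"claw":0},{"translation":[0,0,0],"twist":0,"claw":0},{"translation":[0,0,0],"twist":0,"claw":0}]'
python3 -m jog '[{"translation":[0,0,0.015],"twist":0,"claw":0},{"translation":[0,0,0],"twist":0,"claw":0},{"translation":[0,0,0],"twist":0,"claw":0}]'
```

```text
clock: 26.43
tool_pos: [0.562, 0.1262, 0.0411]
eef_rot: [0.992, 0.127, -0.008, 0.001]
contact_force: [-0.3, -0.3, -0.1]
opening: 0.001
clock: 26.68
tool_pos: [0.562, 0.1263, 0.0407]
eef_rot: [0.992, 0.127, -0.008, 0.001]
contact_force: [-0.1, -0.4, 2.0]
opening: 0.007
clock: 26.93
tool_pos: [0.5621, 0.1263, 0.0402]
eef_rot: [0.992, 0.127, -0.008, 0.001]
contact_force: [-0.4, -1.3, 3.9]
opening: 0.006
```

Contact began near z 0.041 and now reads 3.9 N. A little more, then hold.

```bash
python3 -m jog '[{"translation":[0,0,0.015],"twist":0,"claw":0},{"translation":[0,0,0],"twist":0,"claw":0},{"translation":[0,0,0],"twist":0,"claw":0},{"translation":[0,0,0],"twist":0,"claw":0}]'
python3 - <<'E'
from h import *
F=[]
for _ in range(8):
    t=snap('top'); F.append(r.get_state()['contact_force'][2])
print(np.round(F,2),r.get_state()['tool_pos'])
E
```

```text
clock: 27.27
tool_pos: [0.562, 0.1262, 0.0398]
eef_rot: [0.992, 0.127, -0.008, 0.001]
contact_force: [-1.2, 0.7, 6.2]
opening: 0.003
[6.32 5.89 6.1  5.93 6.62 6.32 6.68 6.62] [0.56203756 0.12623799 0.03977795]
```

Held about 6.3 N for 0.7 s. Release, back away, and check everything.

```bash
python3 -m jog '[{"translation":[0,0,0],"twist":0,"claw":0},{"translation":[0,0,-0.1],"twist":0,"claw":0},{"translation":[0,0,-0.5],"twist":0,"claw":0},{"translation":[0,0,-0.9],"twist":0,"claw":0},{"translation":[-0.3,0,-0.9],"twist":0,"claw":0},{"translation":[-0.5,0.3,-0.8],"twist":0,"claw":0},{"translation":[-0.5,0.6,-0.5],"twist":0,"claw":0},{"translation":[-0.4,0.6,0],"twist":0,"claw":0},{"translation":[-0.2,0.3,0],"twist":0,"claw":0},{"translation":[0,0,0],"twist":0,"claw":0},{"translation":[0,0,0],"twist":0,"claw":0},{"translation":[0,0,0],"twist":0,"claw":0}]'
python3 - <<'E'
from h import *
tip();t=snap('top');s=snap('side')
L={}
for c in('top','side'):
  for l in('blade_tip','knife','cover_notch','dish','pan_top','pin_vice','brown_knob','bead_jar'):
    L[c,l]=[d['location'] for d in r.spot_point(l,c)][:3]; print(c,l,[np.round(x,1).tolist() for x in L[c,l]])
for l,z in(('knife',.008),('blade_tip',.016),('dish',.044),('pan_top',.044)):
  for c,cam in(('top',t),('side',s)): print(l,c,[np.round(at_z(cam,*x,z)[:2],3).tolist() for x in L[c,l]])
a,e=tri(ray(t,*min(L['top','cover_notch'],key=lambda x:abs(x[1]-244))),ray(s,*min(L['side','cover_notch'],key=lambda x:abs(x[1]-234))))
d=a-H; print('cover angle',np.arctan2(d[2],-(d@EX)),'gap',e)
E
```

```text
clock: 28.67
tool_pos: [0.5096, 0.0396, 0.1886]
eef_rot: [0.992, 0.128, -0.008, 0.001]
contact_force: [0.2, 1.0, -0.8]
opening: 0.005
tip rel hinge [-0.1032 -0.1038  0.1511] TCP [0.5096 0.0396 0.1886] F [ 0.2  1.  -0.8] yaw 14.7 clk 28.6667
top blade_tip [[167.5, 427.6]]
top knife [[230.3, 422.6], [317.0, 439.0]]
top cover_notch [[225.8, 135.3], [177.5, 258.4], [143.9, 244.9]]
top dish [[194.5, 265.0]]
top pan_top [[197.0, 260.0], [158.9, 122.6], [255.5, 183.2]]
top pin_vice [[189.1, 344.6], [231.9, 288.4]]
top brown_knob [[255.2, 182.6]]
top bead_jar [[277.5, 496.4]]
side blade_tip [[227.7, 407.3], [188.5, 288.7], [284.5, 251.7]]
side knife [[206.9, 411.4], [198.8, 335.0]]
side cover_notch [[234.0, 232.0], [408.3, 262.9]]
side dish [[283.4, 276.4]]
side pan_top [[404.1, 186.2], [283.6, 276.3], [238.5, 288.4]]
side pin_vice [[237.7, 288.1], [236.4, 233.0]]
side brown_knob [[377.7, 308.8]]
side bead_jar [[175.7, 382.6]]
knife top [[0.563, -0.183], [0.362, -0.212]]
knife side [[0.352, -0.203], [0.572, -0.191]]
blade_tip top [[0.71, -0.2]]
blade_tip side [[0.358, -0.105], [0.712, -0.199], [0.71, 0.173]]
dish top [[0.648, 0.18]]
dish side [[0.646, 0.179]]
pan_top top [[0.642, 0.191], [0.738, 0.507], [0.512, 0.365]]
pan_top side [[0.735, 0.497], [0.646, 0.18], [0.655, 0.03]]
cover angle 1.7268660678095191 gap 0.0061867080420489485
```

```bash
python3 -c "
from plant import r
print(r.finish_job(), r.get_state()['clock'])"
```

```text
the job is handed in; nothing more can be done
the job is handed in; nothing more can be done
```

The job is handed in, at about 30 s of the 67 s allowed; the simulator gave no verdict.

**What I did**
- I took the long knife from the tile and slid its blade about 18 mm into the small scale's notch, between the keys.
- I lifted the cover along its arc to about 1 rad, then pushed it right back with the blade tip.
- I put the knife back in its old place on the tile, opening the fingers only once contact showed.
- I pressed the tare key with shut, bare fingertips at about 6.3 N for 0.7 s, then let go.

**Last checks**

| Check | Result |
|---|---|
| Cover angle | about 1.73 rad, triangulated with a 6 mm gap between the two camera rays |
| Knife | handle about 15 mm from the tile's centre, tip where it lay at the start |
| Dish | within 4–5 mm of where the pan centre should be; top camera alone put dish and pan 12 mm apart, side camera 1 mm |
| Tare key and arm | fingers clear of everything, contact force at noise level |
| Pin vice, knob, jar | seen within a few pixels of where they started, except that the top camera put the jar about 10 px off at the end (not resolved); the arm passed well above it |

**What did not go to plan**
- Joint 6 reached its limit on the first approach and left the tool tilted about 1°. I entered the notch at about 20° instead of straight.
- The 12-picture limit was reached before I could view the open cover, the placed knife or the press. I checked those by the detectors, the geometry and the force readings only.
- I did not measure the contact force between knife and cover while lifting.

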